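# Close the balance's draft shield and tare the beaker

## Robot

A 6-joint arm with a two-finger parallel gripper is mounted at the origin on the work surface. World frame = base frame: x ahead of the robot, y to its left, z up, the work surface at z = 0. Lengths are in m, angles in rad, forces in N, time in s.
With the tool pointing down it reaches from about 0.35 to 0.775 m from the base axis. Payload 7.3 kg.
Tool frame: the origin (TCP) lies at the very end of the fingers, on their centre line; the grasp point (between the pads) lies 19 mm behind it; z points along the fingers, y is the line along which they close (so a half turn about z gives the same grasp; the last joint's range is limited). The gripper opens to 92 mm and grips with 3 to 60 N. Pads are 19 mm wide; open, the fingers measure 130 mm over their backs; the gripper's body (75 mm by 190 mm) begins 47 mm behind the grasp point.
Start: joints at [1.031, 0.342, 1.524, -0, 1.275, -0.146], TCP at [0.201, 0.485, 0.227] pointing down, gripper open.
Joint ranges: [-2.53, 2.53], [-0.77, 2.02], [0.04, 2.7], [-1, 4.14], [0.28, 2.66], [-3.11, 3.11]. Speed limits (rad/s): [2.57, 2.57, 3.14, 3.14, 3.14, 3.14].

## Interface

Orientations are given as [roll, pitch, yaw] about the fixed x, y, z axes, in that order (R = Rz(yaw) Ry(pitch) Rx(roll)).
In Python, from cell import robot gives the robot as it stands.
- The arm moves only by the tool apply_moves, never from a script. Its argument "motion" is text: rows parted by semicolons, each of 7 numbers parted by spaces: the opening in per cent of the stroke, from 0 (shut) to 100 (fully open), then the shift along the tool's x, y, z in cm, then the turn, a rotation vector about the tool's x, y, z in rad. A call has 1 to 20 rows; each row shifts and turns the commanded pose from where the row before left it, along the tool's axes as they then stand; what a row does not reach is not made up. A row lasts 1/8 s, in which the tool goes at most 62.5 mm and 10.7 degrees, less where a joint would pass 70% of its speed; a pose out of reach is approached as far as the arm can. A call with a gripper value outside its range is refused whole. The fingers move at their own pace and stop on an object; "force" is the grip in N (left out, the last holds). Time passes only in rows, so rows that do not move let the fingers close. It gives the time, the measured TCP pose, the force, the opening and the grip force at its end, in the units of the state.
- robot.observe(): the state, without advancing time (a new reading comes with each control period).
- robot.read_camera(name): name is "side" or "top"; returns a dict with "img" (400x640x3 uint8, red, green, blue), "fovy" (degrees; the focal length in pixels is half the picture's height over the tangent of half this angle, whatever the lens; pixels are square), "cx", "cy" (the principal point, pixels), "R" (3x3) and "t" (3): a world point X has camera coordinates R X + t. Camera axes: x right, y down, z forward; pixel columns grow to the right and rows downward; lengths in m; the calibration is good to about 2 mm. A picture is of the moment at which its call begins. There is no depth.
- robot.hand_in(): hands the job in; it is judged then, once.
Trained networks look in a picture, given as the dict that the camera call returned (one of the last four; its "shot" number tells which), for a name from the list of things; names that differ only in an ending like _2 or _b are one class to them, and where a whole thing is asked for, a point or a joint stands for the part that bears it (a point fixed in the world has none). Each returns a list of dicts, best first, with "score" (0 to 1); they miss things now and then, are a little off and sometimes report something else, mostly with a low value. They report only what shows in the picture. A call takes as long as a camera call.
- robot.search_frame(target, picture): "centre" ([x, y, z] in m, in world coordinates, good to about 4 mm: the middle of the surface that is visible of it).
- robot.trace(target, picture): "pixels" (400x640 bool, what is visible of it).
The state is a dict: "time": time; "qpos": joint angles; "qvel": joint speeds; "joint_efforts": joint torques, N m; "tool_pos": TCP position; "tool_rot": TCP orientation; "contact_force": force on the tool from outside, world axes, zero at the start; "torque": the same for the moment, N m; "opening": finger opening in m; "grip_force": force on a finger pad.
Only numpy, scipy, OpenCV 4.12 (cv2) and the standard library are available. Lean on these libraries where they do the work, as an engineer would, in place of code of your own. Each camera call takes 0.05 s, during which the arm holds its last target. There are 200 camera calls.

## Task

An empty beaker stands ready on the pan of the laboratory balance, but its glass draft shield has been left open. With the fingertips only, push the right-hand door (on the right as you face the balance's keys) and the top door fully shut, then press the blue tare key and take the hand away. Nothing is to be picked up: do not shove the balance out of its place, press its red power key or touch the beaker, and leave everything else on the bench where it stands.

Things in the scene. Friction and masses are not known exactly. Their poses are not given: they have to be found in the camera images.
- balance: White precision balance, loose on rubber feet, about 5 kg (a hard shove, over about 20 N, may slide it). Origin: centre of its underside, on the bench; x points from its front (keys) to its back, y to its left, z up. Housing 360 long (x), 200 wide (y). Key panel slopes from 42 high at x = -180 to 66 at x = -75. All handle and key positions below are in this frame, in mm.
- shield (a point): Centre of the roof of the glass draft shield, 226 above the bench. The shield spans x = -73 (front pane) to 95 and y = -91 to 91 (outer faces of the side doors); the roof rails beside the top door reach 227 high and run on to x = 180 over a 145 high rear housing.
- right_door (a joint): Right-hand (y = -) glass side door, sliding along the balance's x: 0 = fully shut, value in m = how far it stands open towards the back (at most 0.11). Slides with about 1.5 N of friction, stays where it is left, hard stop at 0.
- right_handle (a point): Centre of the right-hand door's blue upright handle bar: 10 mm thick along x, 80 mm tall, standing 29 mm out from the door (y = -90 to -120), centre 171 mm and top 211 mm above the bench. When the door is shut it lies at x = -50, y = -105. Push its back face (5 mm behind this point) towards the front.
- top_door (a joint): Glass roof door, sliding along the balance's x: 0 = fully shut, value in m = how far it stands open towards the back (at most 0.11). About 1.5 N of friction, stays where it is left, hard stop at 0.
- top_handle (a point): Centre of the roof door's blue handle bar: 10 mm thick along x, 60 mm wide along y, standing on the roof from 226 to 250 mm above the bench (this point is at 238). When the door is shut it lies at x = -50, y = 0. Push its back face (5 mm behind this point) towards the front.
- left_door (a joint): Left-hand glass side door, a mirror image of the right-hand one; 0 = fully shut. It is already shut and must be shut at the end.
- tare_key (a joint): Travel of the blue tare key, m: 0 = up, 0.004 = fully down (about 4 N); it springs back.
- tare_key_top (a point): Centre of the top face of the blue tare key, at the right end of the panel: 30 mm (x) by 46 mm (y), its face 5 mm proud of the panel and about 57 mm above the bench, at x = -138, y = -60. It faces up, leaning 13 degrees to the front, and is pressed down into the panel. The front pane of the draft shield is 65 mm behind it.
- power_key (a joint): Travel of the red power key, 22 mm square, at the left end of the panel (x = -138, y = +74), m: 0 = up, 0.004 = fully down. Not to be pressed. (The grey 22 mm key beside it does nothing.)
- pan (a point): Centre of the top of the round steel weighing pan (90 mm across), inside the draft shield, 88 mm above the bench.
- beaker: Glass beaker, 45 mm across, 60 mm high, standing on the pan; origin: centre of its underside. Not to be touched.
- sample_jar: Amber jar with white cap, 44 mm across, 65 mm high, to the right of the balance; origin: centre of its underside. Bystander.
- spatula: Steel micro-spatula, 150 mm long, lying to the right of the balance; origin: its middle, underside. Bystander.
- pan_brush: Wooden cleaning brush, 160 mm long, 11 mm high, lying to the left of the balance; origin: near its middle, underside. Bystander.
- wash_bottle: White wash bottle with blue cap and spout, 69 mm across, 190 mm high; origin: centre of its underside. Bystander.
- flask: Glass conical flask with cork, 82 mm across, 130 mm high; origin: centre of its underside. Bystander.
- reagent_bottle: Amber reagent bottle with blue cap, 68 mm across, 130 mm high; origin: centre of its underside. Bystander.
- stirrer: Blue heating stirrer with a glass dish and three-neck flask, fixed on the left side of the bench, 270 long by 165 wide, 275 mm high in all; origin: centre of its underside. Keep clear of it.

How it is judged:
On the way, in this order (a step that is already met when the one before it is completed fails the run):
1. both open doors of the draft shield have been pushed fully shut (value of joint each of right_door, top_door, left_door below 0.005 m), for 0.2 s.
2. the tare key is pressed down while the draft shield is shut (all of step 1 and value of joint tare_key above 0.0025 m), for 0.05 s.
At the end, for the whole second after the job is handed in: All three draft-shield doors are shut to within 5 mm, the tare key has been pressed (more than 2.5 mm) after that and is up again, the balance stands level within 20 mm of where it was, and the beaker stands upright at rest on the pan (all of step 1 and value of joint each of tare_key, power_key below 0.001 m and distance of balance from where it was at the start of the episode below 0.02 m and angle between balance's own z axis and vertical below 0.03 rad and horizontal distance between beaker and pan below 0.04 m and z of beaker in the frame of pan below 0.004 m and angle between beaker's own z axis and vertical below 0.1 rad and linear speed of each of balance, beaker below 0.02 m/s); the robot touches nothing.
It fails at once if the balance is lifted or shoved more than 20 mm (distance of balance from where it was at the start of the episode above 0.02 m or angle between balance's own z axis and vertical above 0.1 rad).
It fails at once if the red power key is pressed (value of joint power_key above 0.002 m).
It fails at once if the beaker is touched, tipped or displaced by more than 25 mm (contact force between the fingers and beaker above 0.3 N or angle between beaker's own z axis and vertical above 0.35 rad or distance of beaker from where it was at the start of the episode above 0.025 m).
It fails at once if a bystander is knocked over, lifted or displaced by more than 20 mm (distance of any of sample_jar, spatula, pan_brush, wash_bottle, flask, reagent_bottle from where it was at the start of the episode above 0.02 m or angle between any of sample_jar, spatula, pan_brush, wash_bottle, flask, reagent_bottle's own z axis and vertical above 0.4 rad).
It fails at once if the heating stirrer and its glassware are pushed against (contact force between any of the fingers, the arm and stirrer above 3 N).
It also fails if it takes over 51 s, if anything falls off the work surface, if the arm or the gripper's body presses on something with over 40 N, if the wrist force passes 120 N, or if a joint passes its speed limit or range.

## Working session

There is one attempt and no reset: what is moved stays moved. The work goes in short steps, Python scripts to look and compute and a tool call to move; the robot and the scene stay as the last step left them, time stands still between calls to the robot, and variables do not carry over. Pictures are saved under pics/ and viewed, at most 11 in all, crops included, and the job is handed in when it is done.

Besides the shell and the picture viewer there is one more tool, called after "Request:" by a JSON object that holds its "method" and its "body", one argument or row to a line. apply_moves: Moves the arm, as the interface text tells. Its arguments: {"type":"object","properties":{"motion":{"type":"string"},"force":{"type":"number"}},"required":["motion"]}

```bash
mkdir -p pics; cat > h.py <<'E'
from cell import robot
import numpy as np, cv2
def shot(c,fn=None):
    p=robot.read_camera(c)
    if fn: cv2.imwrite('pics/'+fn,p['img'][:,:,::-1])
    return p
def f(p): return 200/np.tan(np.radians(p['fovy'])/2)
def proj(p,X):
    c=np.asarray(p['R'])@np.asarray(X)+np.asarray(p['t']); return np.array([p['cx'],p['cy']])+f(p)*c[:2]/c[2]
E
python3 - <<'E'
from h import *
for c in('side','top'):
    p=shot(c,c+'1.png')
    print(c,'cam at',-np.array(p['R']).T@p['t'])
    for n in ['shield','right_handle','top_handle','tare_key_top','balance','power_key','pan','beaker','sample_jar','wash_bottle','flask','reagent_bottle','stirrer','spatula','pan_brush']:
        r=robot.search_frame(n,p)
        print(n,[(np.round(d['centre'],3).tolist(),round(d['score'],2)) for d in r[:2]])
s=robot.observe();print(s['time'],s['tool_pos'],s['tool_rot'],s['opening'])
E
```

```text
side cam at [ 0.29921071 -0.58327545  0.97971579]
shield [([0.598, -0.054, 0.123], 0.59)]
right_handle [([0.66, -0.113, 0.164], 0.8)]
top_handle [([0.67, -0.029, 0.228], 0.79)]
tare_key_top [([0.621, -0.42, 0.123], 0.63), ([0.436, -0.053, 0.059], 0.47)]
balance [([0.596, -0.048, 0.121], 0.74)]
power_key []
pan [([0.596, -0.05, 0.123], 0.76)]
beaker [([0.59, -0.023, 0.125], 0.66)]
sample_jar [([0.453, 0.075, 0.052], 0.72), ([0.67, -0.028, 0.227], 0.6)]
wash_bottle [([0.622, -0.416, 0.125], 0.71)]
flask [([0.408, -0.401, 0.116], 0.87), ([0.628, -0.42, 0.123], 0.4)]
reagent_bottle [([0.695, 0.327, 0.077], 0.57), ([0.594, -0.049, 0.125], 0.32)]
stirrer [([0.563, 0.524, 0.075], 0.6), ([0.662, -0.117, 0.159], 0.6)]
spatula [([0.438, -0.17, -0.0], 0.57)]
pan_brush [([0.515, 0.155, 0.011], 0.63)]
top cam at [0.34148638 0.05781934 1.392046  ]
shield [([0.592, -0.011, 0.184], 0.62), ([0.554, 0.559, 0.087], 0.4)]
right_handle [([0.61, -0.115, 0.209], 0.76)]
top_handle [([0.671, -0.025, 0.225], 0.74), ([0.436, -0.048, 0.059], 0.25)]
tare_key_top [([0.436, -0.05, 0.054], 0.52)]
balance [([0.59, -0.013, 0.186], 0.79)]
power_key [([0.447, 0.077, 0.06], 0.42)]
pan [([0.589, -0.012, 0.189], 0.58)]
beaker [([0.596, -0.021, 0.108], 0.72)]
sample_jar [([0.548, -0.185, 0.067], 0.47)]
wash_bottle [([0.631, -0.396, 0.124], 0.98)]
flask [([0.414, -0.391, 0.046], 0.97)]
reagent_bottle [([0.695, 0.339, 0.091], 0.64)]
stirrer [([0.553, 0.558, 0.085], 0.56)]
spatula [([0.441, -0.171, 0.004], 0.52), ([0.544, 0.086, 0.217], 0.5)]
pan_brush [([0.571, 0.149, 0.012], 0.5)]
1.6 [0.20143082 0.48484064 0.22672897] [ 3.14152510e+00 -6.20285566e-06  2.74778273e+00] 0.09181937929894778
```

View pics/side1.png

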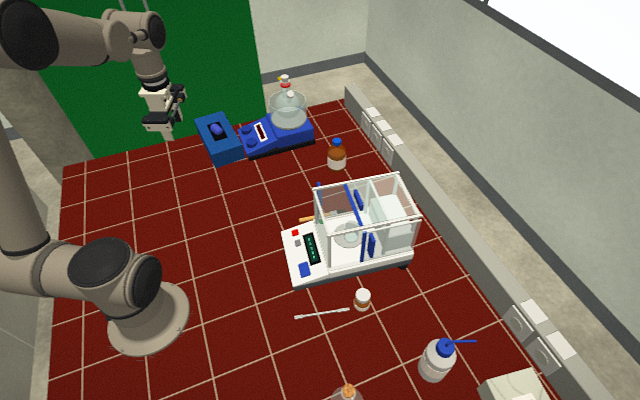

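View pics/top1.png

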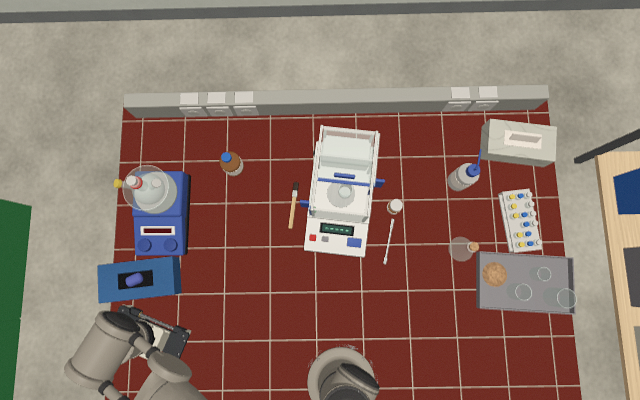

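```bash
cat >> h.py <<'E'
def W(b,P):
    c,s=np.cos(b[2]),np.sin(b[2]); return np.array([b[0]+c*P[0]-s*P[1],b[1]+s*P[0]+c*P[1],P[2]])
E
python3 - <<'E'
from h import *
from scipy.optimize import least_squares
ps={c:shot(c) for c in('side','top')}
obs=[]
for c,p in ps.items():
    im=p['img'].astype(int); r,g,b=im[...,0],im[...,1],im[...,2]
    uv=proj(p,[.436,-.05,.057]); 
    for name,m,u0 in (('tare',(b>r+50)&(b>g+40),uv),('power',(r>g+80)&(r>140)&(b<100),proj(p,[.447,.077,.057]))):
        yy,xx=np.nonzero(m); k=(abs(xx-u0[0])<14)&(abs(yy-u0[1])<10)
        # red bench excluded by connected component
        n,l,st,ce=cv2.connectedComponentsWithStats(m.astype('uint8'))
        j=[i for i in range(1,n) if st[i,4]>8 and st[i,4]<400]
        j=min(j,key=lambda i:np.hypot(*(ce[i]-u0)))
        print(c,name,ce[j],st[j],u0); obs.append((c,(-.138,-.06,.057) if name=='tare' else (-.138,.074,.057),ce[j]))
    for n in('top_handle','right_handle'):
        t=robot.trace(n,p)
        if t:
            yy,xx=np.nonzero(t[0]['pixels']); print(c,n,t[0]['score'],xx.mean(),yy.mean(),len(xx),xx.min(),xx.max(),yy.min(),yy.max()); obs.append((c,n,np.array([xx.mean(),yy.mean()])))
def res(v):
    o=[]
    for c,P,u in obs:
        if P=='top_handle': P=(-.05+v[3],0,.238)
        if P=='right_handle': P=(-.05+v[4],-.105,.171 if c=='side' else .2)
        o+=list(proj(ps[c],W(v,P))-u)
    return o
s=least_squares(res,[.579,-.003,-.09,.1,.1],loss='soft_l1');v=s.x;print(v);print(np.round(res(v),1))
for c,p in ps.items():
    I=p['img'][:,:,::-1].copy(); o=proj(p,W(v,(0,0,.1))).astype(int); x0,y0=o-[80,70]
    I=cv2.resize(I[y0:y0+140,x0:x0+160],None,fx=5,fy=5,interpolation=cv2.INTER_CUBIC)
    q=lambda P:tuple(int(a) for a in (proj(p,W(v,P))-[x0,y0])*5)
    for L,col in (([(-.18,-.1,.042),(-.18,.1,.042)],(0,255,0)),([(-.073,-.091,.226),(.18,-.091,.227),(.18,.091,.227),(-.073,.091,.226),(-.073,-.091,.226)],(0,255,0)),
      ([(-.05+v[4],-.105,.131),(-.05+v[4],-.105,.211)],(0,255,255)),([(-.05,.105,.131),(-.05,.105,.211)],(0,255,255)),([(-.05+v[3],-.03,.25),(-.05+v[3],.03,.25)],(255,0,255)),([(-.18,-.1,.042),(-.075,-.1,.066)],(0,255,0))):
        cv2.polylines(I,[np.array([q(P) for P in L])],False,col,1)
    cv2.imwrite(f'pics/fit_{c}.png',I[:600,:800])
E
```

```text
side tare [303.97857143 269.13571429] [298 261  13  17 140] [303.54406184 268.42717153]
side power [294.6        232.34285714] [292 229   7   7  35] [292.8070476  233.62899222]
side top_handle 0.76 378.5698473282443 199.65648854961833 2620 343 416 173 225
side right_handle 0.66 388.47417840375584 239.94542253521126 1704 359 420 219 261
top tare [353.83185841 242.25663717] [347 238  15  10 113] [353.61975261 241.7488024 ]
top power [312.40540541 237.54054054] [309 235   7   6  37] [313.84896778 239.00709848]
top top_handle 0.9 345.7307132459971 156.55058224163028 2748 318 373 128 185
top right_handle 0.46 376.96363636363634 176.37272727272727 110 368 383 142 190
[ 0.58021319 -0.00936449 -0.12411108  0.13846295  0.13288837]
[ -0.3  -0.2  -0.5  -0.3  -0.7  -4.3  -1.3   1.6   0.4  -0.5   0.1  -0.2
  -0.1  -0.4   3.3 -11.3]
```

View pics/fit_side.png

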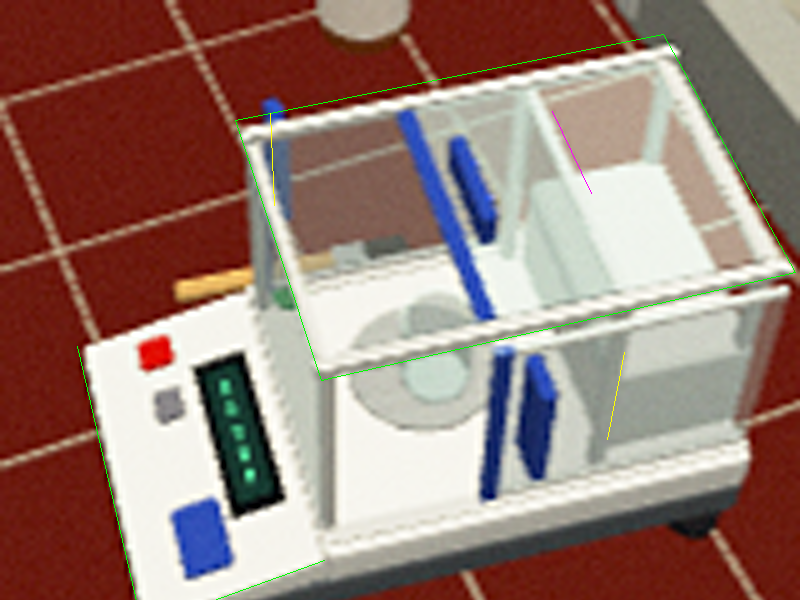

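View pics/fit_top.png

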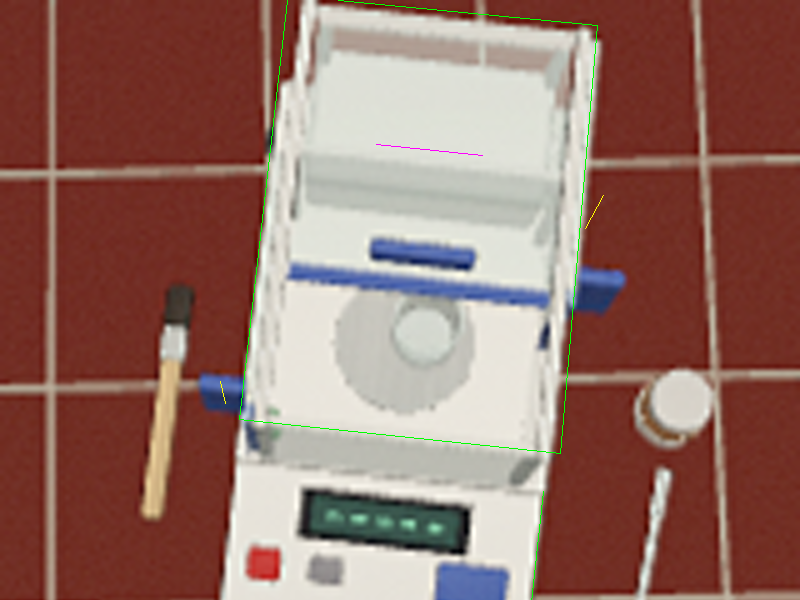

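```bash
cat > fit.py <<'E'
from h import *
from scipy.optimize import least_squares
ps={c:shot(c) for c in('side','top')}
v0=[.58021319,-.00936449,-.12411108]
off={c:proj(p,W(v0,(0,0,.1))).astype(int)-[80,70] for c,p in ps.items()}
D=[('side',(322,373),(-.073,-.091,.227)),('side',(793,268),(.18,-.091,.227)),('side',(678,46),(.18,.091,.227)),('side',(240,130),(-.073,.091,.227)),
('side',(472,190),'T'),('side',(538,418),'R'),('top',(422,248),'Tt'),('top',(602,276),'Rt'),('top',(222,382),(-.05,.105,.211)),('side',(275,103),(-.05,.105,.211)),
('top',(597,35),(.18,-.091,.227)),('side',(200,538),(-.138,-.06,.057)),('side',(155,353),(-.138,.074,.057)),('top',(263,562),(-.138,.074,.057))]
def res(v,full=False):
    o=[]
    for c,u,P in D:
        P={'T':(-.05+v[3],0,.238),'Tt':(-.05+v[3],0,.248),'R':(-.05+v[4],-.105,.171),'Rt':(-.05+v[4],-.105,.211)}.get(P,P) if isinstance(P,str) else P
        o+=list(proj(ps[c],W(v,P))-np.array(u)/5-off[c])
    p=ps['top'];o+=list(proj(p,W(v,(-.138,-.06,.057)))-[353.8,242.3])
    return o
s=least_squares(res,v0+[.1,.1],loss='soft_l1');v=s.x
print(v);print(np.round(np.reshape(res(v),(-1,2)),1).tolist())
for n,P in dict(top=(-.05+v[3],0,.238),right=(-.05+v[4],-.105,.171),topshut=(-.05,0,.238),rshut=(-.05,-.105,.171),tare=(-.138,-.06,.057)).items(): print(n,np.round(W(v,P),3))
E
python3 fit.py
```

```text
[ 0.58037631 -0.01059205 -0.13289565  0.08228473  0.0880494 ]
[[-0.2, 1.6], [0.8, 1.8], [-2.3, -1.8], [-0.4, -2.0], [-0.3, -0.0], [-0.6, 0.3], [0.1, -0.3], [-0.4, -0.9], [0.0, -0.4], [-0.4, 2.2], [1.0, -1.7], [-0.4, -0.6], [-0.6, -0.6], [-0.0, -0.4], [0.4, -0.4]]
top [ 0.612 -0.015  0.238]
right [ 0.604 -0.12   0.171]
topshut [ 0.531 -0.004  0.238]
rshut [ 0.517 -0.108  0.171]
tare [ 0.436 -0.052  0.057]
```

Request:
{"method": "apply_moves", "body": {
  "motion": "0 0 0 -1 0 0 0.187;0 0 0 -1 0 0 0.187;0 0 0 -1 0 0 0.187;0 0 0 -1 0 0 0.187;0 0 0 -1 0 0 0.187;0 0 0 -1 0 0 0.187;0 0 0 -1.5 0 0 0.187;0 0 0 0 0 0 0"
}}

```text
time: 3.0
tool_pos: [0.2017, 0.4853, 0.3027]
tool_rot: [3.141, -0.002, 1.441]
contact_force: [-0.4, 1.1, -0.7]
opening: 0.0163
grip_force: 0.0
```

Request:
{"method": "apply_moves", "body": {
  "motion": "0 -2.7 3.2 0 0 0 0;0 -2.7 3.2 0 0 0 0;0 -2.7 3.2 0 0 0 0;0 -2.7 3.2 0 0 0 0;0 -2.7 3.2 0 0 0 0;0 -2.7 3.2 0 0 0 0;0 -2.7 3.2 0 0 0 0;0 -2.7 3.2 0 0 0 0;0 -2.7 3.2 0 0 0 0;0 -2.7 3.2 0 0 0 0;0 -2.7 3.2 0 0 0 0;0 -2.7 3.2 0 0 0 0;0 -2.7 3.2 0 0 0 0;0 -2.7 3.2 0 0 0 0;0 -2.7 3.2 0 0 0 0;0 -2.7 3.2 0 0 0 0;0 0 0 0 0 0 0;0 0 0 0 0 0 0"
}}

```text
time: 5.25
tool_pos: [0.6517, -0.0105, 0.3008]
tool_rot: [-3.14, -0.0, 1.441]
contact_force: [0.4, 0.2, 0.6]
opening: 0.0004
grip_force: 0.0
```

```bash
cat > st.py <<'E'
from h import *
v=[.5804,-.0106,-.1329]
def st():
    s=robot.observe();d=s['tool_pos']-np.array([v[0],v[1],0]);c,n=np.cos(v[2]),np.sin(v[2])
    print('t',s['time'],'bal',np.round([c*d[0]+n*d[1],-n*d[0]+c*d[1],d[2]],4),'rot',np.round(s['tool_rot'],3),'F',np.round(s['contact_force'],1),'open',round(s['opening'],4))
if __name__=='__main__': st()
E
python3 st.py
```

```text
t 5.25 bal [0.0706 0.0096 0.3008] rot [-3.14  -0.     1.441] F [0.4 0.2 0.6] open 0.0004
```

Request:
{"method": "apply_moves", "body": {
  "motion": "0 -1 0.8 1 0 0 0;0 0 0 2 0 0 0;0 0 0 2 0 0 0;0 0 0 1.3 0 0 0;0 0 0 0 0 0 0;0 0 0 0 0 0 0"
}}

```text
time: 6.0
tool_pos: [0.6591, -0.0217, 0.2396]
tool_rot: [3.14, -0.0, 1.439]
contact_force: [0.2, 0.5, 0.5]
opening: 0.0002
grip_force: 0.0
```

```bash
python3 - <<'E'
from st import *
st()
I=[]
for c in('side','top'):
    p=shot(c); o=proj(p,W(v,(0,0,.2))).astype(int); i=p['img'][o[1]-70:o[1]+70,o[0]-80:o[0]+80,::-1]
    I.append(cv2.resize(i,None,fx=2.5,fy=2.5,interpolation=cv2.INTER_CUBIC))
cv2.imwrite('pics/a.png',np.hstack(I))
E
```

```text
t 6.0 bal [ 0.0795 -0.0006  0.2396] rot [ 3.14  -0.     1.439] F [0.2 0.5 0.5] open 0.0002
```

View pics/a.png

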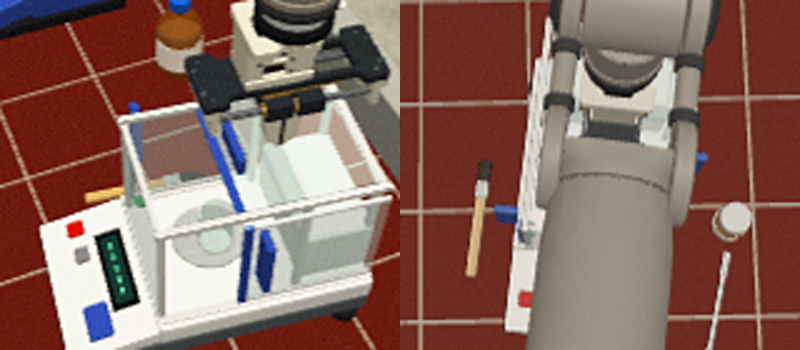

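Request:
{"method": "apply_moves", "body": {
  "motion": "0 0 -1 0.2 0 0 0;0 0 -1 0 0 0 0;0 0 -1 0 0 0 0;0 0 -1 0 0 0 0;0 0 -1 0 0 0 0;0 0 0 0 0 0 0"
}}

```text
time: 6.85
tool_pos: [0.6083, -0.015, 0.2371]
tool_rot: [-3.141, -0.0, 1.439]
contact_force: [0.4, 0.2, 0.5]
opening: 0.0008
grip_force: 0.0
```

Request:
{"method": "apply_moves", "body": {
  "motion": "0 0 -1 0 0 0 0;0 0 -1 0 0 0 0;0 0 -1 0 0 0 0;0 0 -0.7 0 0 0 0;0 0 0 0 0 0 0"
}}

```text
time: 7.48
tool_pos: [0.5716, -0.0102, 0.2367]
tool_rot: [-3.14, -0.0, 1.439]
contact_force: [0.3, -0.1, 0.5]
opening: 0.0001
grip_force: 0.0
```

```bash
python3 - <<'E'
from st import *
st()
I=[]
for c in('side','top'):
    p=shot(c); o=proj(p,W(v,(0,0,.2))).astype(int); i=p['img'][o[1]-70:o[1]+70,o[0]-80:o[0]+80,::-1]
    I.append(cv2.resize(i,None,fx=2.5,fy=2.5,interpolation=cv2.INTER_CUBIC))
cv2.imwrite('pics/b.png',np.hstack(I))
E
```

```text
t 7.475 bal [-0.0088 -0.0007  0.2367] rot [-3.14  -0.     1.439] F [ 0.3 -0.1  0.5] open 0.0001
```

View pics/b.png

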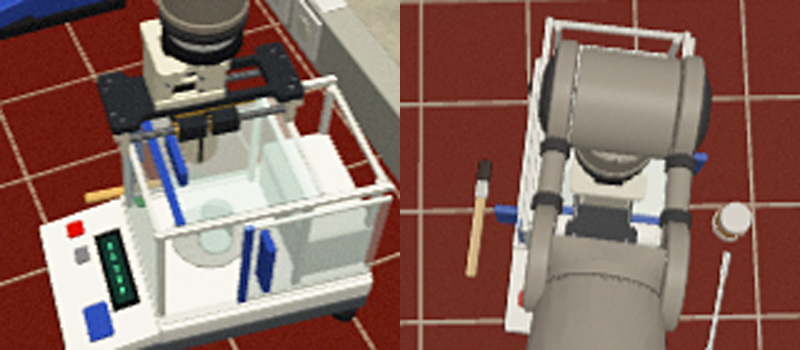

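Request:
{"method": "apply_moves", "body": {
  "motion": "0 0 -0.5 0 0 0 0;0 0 -0.5 0 0 0 0;0 0 -0.4 0 0 0 0;0 0 0 0 0 0 0"
}}

```text
time: 8.07
tool_pos: [0.5581, -0.0084, 0.2368]
tool_rot: [-3.141, -0.0, 1.439]
contact_force: [-0.4, 0.0, 0.2]
opening: 0.0005
grip_force: 0.0
```

Request:
{"method": "apply_moves", "body": {
  "motion": "0 0 -0.3 0 0 0 0;0 0 0 0 0 0 0"
}}

```text
time: 8.32
tool_pos: [0.5555, -0.008, 0.2368]
tool_rot: [3.142, -0.0, 1.439]
contact_force: [0.8, -0.6, -0.5]
opening: 0.0003
grip_force: 0.3
```

Request:
{"method": "apply_moves", "body": {
  "motion": "0 0 -0.3 0 0 0 0;0 0 0 0 0 0 0"
}}

```text
time: 8.57
tool_pos: [0.5524, -0.0077, 0.2368]
tool_rot: [-3.141, -0.0, 1.439]
contact_force: [0.9, -0.4, 0.2]
opening: 0.0002
grip_force: 0.3
```

Request:
{"method": "apply_moves", "body": {
  "motion": "0 0 -0.3 0 0 0 0;0 0 0 0 0 0 0"
}}

```text
time: 8.82
tool_pos: [0.5511, -0.0075, 0.2375]
tool_rot: [3.137, -0.0, 1.439]
contact_force: [5.8, -0.6, 0.6]
opening: 0.0005
grip_force: 2.3
```

Request:
{"method": "apply_moves", "body": {
  "motion": "0 0 -0.2 0 0 0 0;0 0 0 0 0 0 0"
}}

```text
time: 9.07
tool_pos: [0.5504, -0.0075, 0.2381]
tool_rot: [3.134, -0.0, 1.439]
contact_force: [8.9, -1.4, 2.1]
opening: 0.001
grip_force: 3.8
```

Request:
{"method": "apply_moves", "body": {
  "motion": "0 0 -0.2 0 0 0 0;0 0 0 0 0 0 0"
}}

```text
time: 9.32
tool_pos: [0.5497, -0.0074, 0.2387]
tool_rot: [3.13, -0.0, 1.439]
contact_force: [12.7, -1.0, 2.2]
opening: 0.0003
grip_force: 5.3
```

Request:
{"method": "apply_moves", "body": {
  "motion": "0 0 1 0 0 0 0;0 0 2 0 0 0 0;0 0 1.5 -2 0 0 0;0 0 2 -2 0 0 0;0 -2.7 2 0 0 0 0;0 -2.7 2 0 0 0 0;0 -2.7 1.4 0 0 0 0;0 -2.7 0 0 0 0 0;0 0 0 0 0 0 0;0 0 0 0 0 0 0"
}}

```text
time: 10.58
tool_pos: [0.6493, -0.1288, 0.2763]
tool_rot: [-3.14, -0.001, 1.439]
contact_force: [-1.0, 0.9, -0.3]
opening: -0.0001
grip_force: 0.0
```

```bash
python3 - <<'E'
from st import *
st()
I=[]
for c in('side','top'):
    p=shot(c); o=proj(p,W(v,(0,0,.2))).astype(int); i=p['img'][o[1]-70:o[1]+70,o[0]-80:o[0]+80,::-1]
    I.append(cv2.resize(i,None,fx=2.5,fy=2.5,interpolation=cv2.INTER_CUBIC))
cv2.imwrite('pics/c.png',np.hstack(I))
E
```

```text
t 10.575 bal [ 0.0839 -0.108   0.2763] rot [-3.140e+00 -1.000e-03  1.439e+00] F [-1.   0.9 -0.3] open -0.0001
```

View pics/c.png

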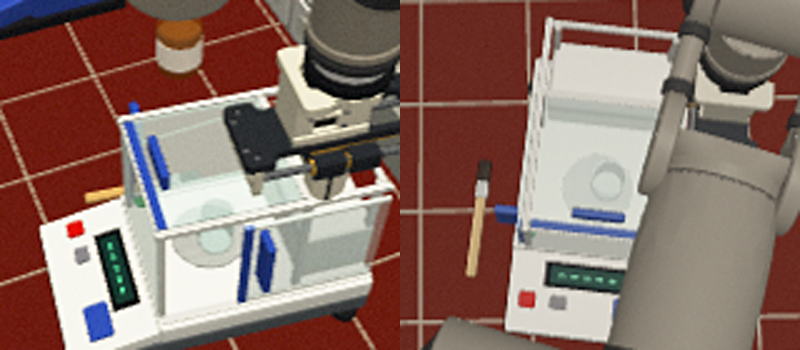

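Request:
{"method": "apply_moves", "body": {
  "motion": "0 -0.2 0 2 0 0 0;0 0 0 2 0 0 0;0 0 0 2 0 0 0;0 0 0 2 0 0 0;0 0 0 1.4 0 0 0;0 0 0 0 0 0 0;0 0 0 0 0 0 0"
}}

```text
time: 11.55
tool_pos: [0.6496, -0.1313, 0.1836]
tool_rot: [3.14, 0.0, 1.439]
contact_force: [0.2, 0.4, 0.2]
opening: 0.0003
grip_force: 0.0
```

Request:
{"method": "apply_moves", "body": {
  "motion": "0 0 -1 0 0 0 0;0 0 -1 0 0 0 0;0 0 -1 0 0 0 0;0 0 -1 0 0 0 0;0 0 -1 0 0 0 0;0 0 0 0 0 0 0"
}}

```text
time: 12.3
tool_pos: [0.5987, -0.1248, 0.1829]
tool_rot: [-3.141, -0.0, 1.439]
contact_force: [0.3, -0.1, 0.0]
opening: 0.0004
grip_force: 0.0
```

Request:
{"method": "apply_moves", "body": {
  "motion": "0 0 -1 0 0 0 0;0 0 -1 0 0 0 0;0 0 -1 0 0 0 0;0 0 -1 0 0 0 0;0 0 -1 0 0 0 0;0 0 0 0 0 0 0"
}}

```text
time: 13.05
tool_pos: [0.549, -0.1181, 0.1827]
tool_rot: [-3.14, -0.0, 1.439]
contact_force: [-0.6, -0.3, -0.4]
opening: 0.0004
grip_force: 0.0
```

```bash
python3 - <<'E'
from st import *
st()
I=[]
for c in('side','top'):
    p=shot(c); o=proj(p,W(v,(0,0,.2))).astype(int); i=p['img'][o[1]-70:o[1]+70,o[0]-80:o[0]+80,::-1]
    I.append(cv2.resize(i,None,fx=2.5,fy=2.5,interpolation=cv2.INTER_CUBIC))
cv2.imwrite('pics/d.png',np.hstack(I))
E
```

```text
t 13.05 bal [-0.0169 -0.1107  0.1827] rot [-3.14  -0.     1.439] F [-0.6 -0.3 -0.4] open 0.0004
```

View pics/d.png

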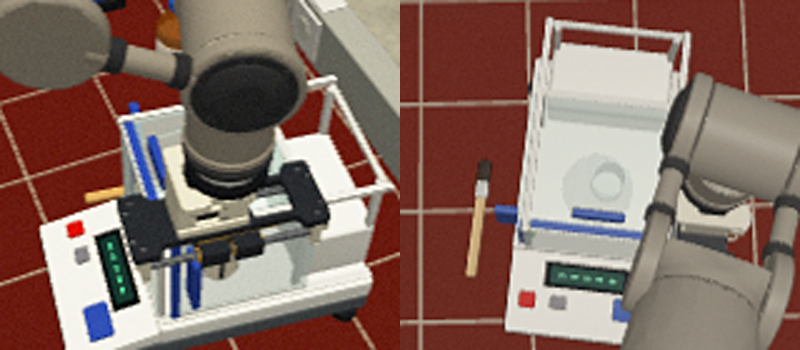

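Side crop: the right door's edge (178,280) is nearly at the front post and its handle is just ahead of the fingers. The balance hasn't moved. I'll push the last stretch in small steps.

Request:
{"method": "apply_moves", "body": {
  "motion": "0 0 -0.4 0 0 0 0;0 0 -0.4 0 0 0 0;0 0 0 0 0 0 0"
}}

```text
time: 13.52
tool_pos: [0.5417, -0.1171, 0.1826]
tool_rot: [-3.141, -0.0, 1.439]
contact_force: [0.1, -1.1, -0.8]
opening: 0.0005
grip_force: 0.0
```

Request:
{"method": "apply_moves", "body": {
  "motion": "0 0 -0.3 0 0 0 0;0 0 0 0 0 0 0"
}}

```text
time: 13.78
tool_pos: [0.5389, -0.1168, 0.1827]
tool_rot: [-3.141, -0.0, 1.439]
contact_force: [-0.1, -0.3, -0.3]
opening: 0.0005
grip_force: 0.1
```

Request:
{"method": "apply_moves", "body": {
  "motion": "0 0 -0.3 0 0 0 0;0 0 0 0 0 0 0"
}}

```text
time: 14.02
tool_pos: [0.5385, -0.1167, 0.183]
tool_rot: [3.136, -0.0, 1.439]
contact_force: [9.8, -1.7, -4.8]
opening: 0.0004
grip_force: 4.7
```

Request:
{"method": "apply_moves", "body": {
  "motion": "0 0 -0.3 0 0 0 0;0 0 0 0 0 0 0"
}}

```text
time: 14.28
tool_pos: [0.5376, -0.1166, 0.1831]
tool_rot: [3.131, -0.0, 1.438]
contact_force: [17.6, -0.2, -10.1]
opening: 0.0003
grip_force: 8.5
```

Request:
{"method": "apply_moves", "body": {
  "motion": "0 0 1 0 0 0 0;0 0 1 0 0 0 0;0 -0.5 0 -3 0 0 0;0 0 0 -3 0 0 0;0 0 0 -3 0 0 0;0 0 0 -3 0 0 0;0 0 0 -3 0 0 0;0 1.4 -3.2 0 0 0 0;0 1.4 -3.2 0 0 0 0;0 1.4 -3.2 0 0 0 0;0 1.4 -3.2 0 0 0 0;0 0 0 0 0 0 0;0 0 0 0 0 0 0"
}}

```text
time: 15.9
tool_pos: [0.4334, -0.0516, 0.333]
tool_rot: [3.141, 0.0, 1.439]
contact_force: [0.2, -0.0, -0.1]
opening: 0.0006
grip_force: 0.0
```

Request:
{"method": "apply_moves", "body": {
  "motion": "0 0 0 0 0 0 0.18;0 0 0 0 0 0 0.18;0 0 0 0 0 0 0.18;0 0 0 0 0 0 0.18;0 0 0 0 0 0 0.18;0 0 0 0 0 0 0.18;0 0 0 0 0 0 0.18;0 0 0 0 0 0 0.18;0 0 0 0 0 0 0.13;0 0 0 0 0 0 0;0 0 0 0 0 0 0"
}}

```text
time: 17.27
tool_pos: [0.4333, -0.0516, 0.3325]
tool_rot: [-3.141, 0.0, -0.129]
contact_force: [0.6, 0.5, 0.5]
opening: 0.0001
grip_force: 0.0
```

```bash
python3 - <<'E'
from st import *
st()
I=[]
for c in('side','top'):
    p=shot(c); o=proj(p,W(v,(0,0,.2))).astype(int); i=p['img'][o[1]-70:o[1]+70,o[0]-80:o[0]+80,::-1]
    I.append(cv2.resize(i,None,fx=2.5,fy=2.5,interpolation=cv2.INTER_CUBIC))
cv2.imwrite('pics/e.png',np.hstack(I))
E
```

```text
t 17.275 bal [-0.1404 -0.0601  0.3325] rot [-3.141  0.    -0.129] F [0.6 0.5 0.5] open 0.0001
```

View pics/e.png

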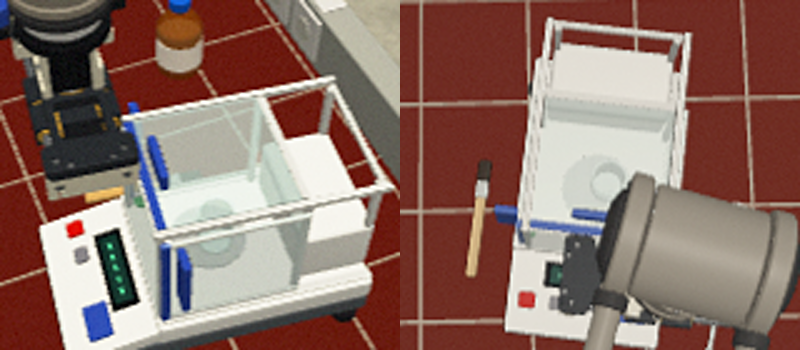

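Request:
{"method": "apply_moves", "body": {
  "motion": "0 -0.2 0 3 0 0 0;0 0 0 3 0 0 0;0 0 0 3 0 0 0;0 0 0 3 0 0 0;0 0 0 3 0 0 0;0 0 0 0 0 0 0"
}}

```text
time: 18.12
tool_pos: [0.4297, -0.0507, 0.1813]
tool_rot: [-3.141, 0.004, -0.13]
contact_force: [-0.0, 0.8, -0.5]
opening: 0.0003
grip_force: 0.0
```

Request:
{"method": "apply_moves", "body": {
  "motion": "0 0 0 2.5 0 0 0;0 0 0 2.5 0 0 0;0 0 0 2.5 0 0 0;0 0 0 2.5 0 0 0;0 0 0 1.2 0 0 0;0 0 0 0 0 0 0;0 0 0 0 0 0 0"
}}

```text
time: 19.0
tool_pos: [0.4317, -0.0513, 0.0717]
tool_rot: [3.141, -0.002, -0.131]
contact_force: [-0.4, 0.5, 0.2]
opening: 0.0002
grip_force: 0.0
```

```bash
python3 - <<'E'
from st import *
st()
I=[]
for c in('side','top'):
    p=shot(c); o=proj(p,W(v,(0,0,.2))).astype(int); i=p['img'][o[1]-70:o[1]+70,o[0]-80:o[0]+80,::-1]
    I.append(cv2.resize(i,None,fx=2.5,fy=2.5,interpolation=cv2.INTER_CUBIC))
cv2.imwrite('pics/f.png',np.hstack(I))
E
```

```text
t 19.0 bal [-0.142  -0.06    0.0717] rot [ 3.141e+00 -2.000e-03 -1.310e-01] F [-0.4  0.5  0.2] open 0.0002
```

View pics/f.png

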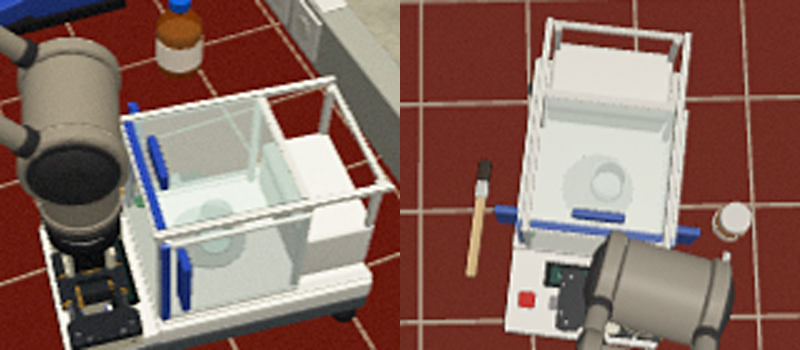

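Request:
{"method": "apply_moves", "body": {
  "motion": "0 0 0 0.5 0 0 0;0 0 0 0.5 0 0 0;0 0 0 0.2 0 0 0;0 0 0 0 0 0 0"
}}

```text
time: 19.6
tool_pos: [0.4307, -0.051, 0.0585]
tool_rot: [-3.141, 0.001, -0.131]
contact_force: [-0.4, -0.8, 0.1]
opening: 0.0004
grip_force: 0.1
```

Request:
{"method": "apply_moves", "body": {
  "motion": "0 0 0 0.2 0 0 0;0 0 0 0 0 0 0"
}}

```text
time: 19.85
tool_pos: [0.4311, -0.051, 0.0568]
tool_rot: [-3.142, -0.0, -0.131]
contact_force: [-0.2, 0.5, 1.6]
opening: 0.0003
grip_force: 1.0
```

Request:
{"method": "apply_moves", "body": {
  "motion": "0 0 0 0.2 0 0 0;0 0 0 0 0 0 0"
}}

```text
time: 20.1
tool_pos: [0.4314, -0.0511, 0.0549]
tool_rot: [-3.142, -0.001, -0.131]
contact_force: [0.7, 0.1, 3.0]
opening: 0.0007
grip_force: 1.6
```

Request:
{"method": "apply_moves", "body": {
  "motion": "0 0 0 0.2 0 0 0;0 0 0 0 0 0 0"
}}

```text
time: 20.35
tool_pos: [0.4317, -0.0512, 0.0535]
tool_rot: [3.141, -0.002, -0.131]
contact_force: [-0.2, -0.3, 11.4]
opening: 0.0005
grip_force: 6.0
```

Request:
{"method": "apply_moves", "body": {
  "motion": "0 0 0 0.1 0 0 0;0 0 0 0 0 0 0"
}}

```text
time: 20.6
tool_pos: [0.4318, -0.0512, 0.0532]
tool_rot: [3.141, -0.003, -0.131]
contact_force: [-2.3, 1.3, 20.2]
opening: 0.0006
grip_force: 10.3
```

Bottomed out (the force jumped past 4 N to 20 N), so the key was fully pressed. I'll withdraw now.

Request:
{"method": "apply_moves", "body": {
  "motion": "0 0 0 -0.5 0 0 0;0 0 0 -1.5 0 0 0;0 -0.5 0 -2.5 0 0 0;0 -0.5 0 -3 0 0 0;0 0 0 -3 0 0 0;0 0 0 -3 0 0 0;0 0 0 -3 0 0 0;0 0 0 -3 0 0 0;0 0 0 -3 0 0 0;0 0 0 -3 0 0 0;0 0 0 0 0 0 0;0 0 0 0 0 0 0"
}}

```text
time: 22.1
tool_pos: [0.4204, -0.0496, 0.3056]
tool_rot: [-3.141, 0.002, -0.131]
contact_force: [0.6, 0.0, -0.0]
opening: 0.0002
grip_force: 0.0
```

```bash
python3 - <<'E'
from st import *
st()
I=[]
for c in('side','top'):
    p=shot(c); o=proj(p,W(v,(0,0,.2))).astype(int); i=p['img'][o[1]-70:o[1]+70,o[0]-80:o[0]+80,::-1]
    I.append(cv2.resize(i,None,fx=2.5,fy=2.5,interpolation=cv2.INTER_CUBIC))
cv2.imwrite('pics/g.png',np.hstack(I))
E
```

```text
t 22.1 bal [-0.1535 -0.0599  0.3056] rot [-3.141e+00  2.000e-03 -1.310e-01] F [ 0.6  0.  -0. ] open 0.0002
```

View pics/g.png

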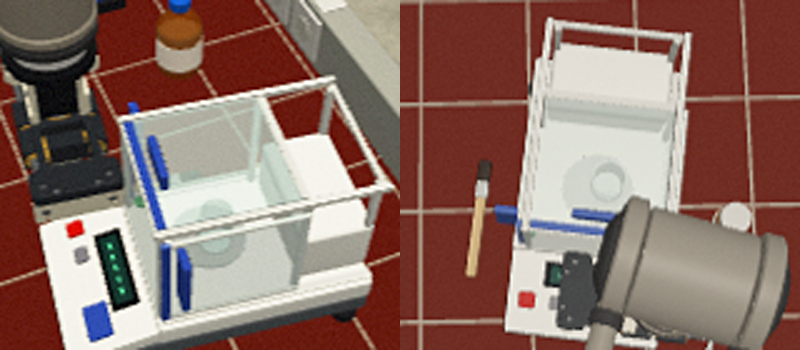

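The picture shows both doors shut: the top door's edge meets the front rail and the right door's edge meets the front post at (165,275). The beaker is on the pan, the balance hasn't moved, and the hand is clear.

```bash
python3 -c "
from cell import robot
print(robot.hand_in())"
```

```text
the job is handed in; nothing more can be done
None
```

I pushed the top and right-hand doors shut against their stops, pressed the tare key fully down, and withdrew the hand. I handed the job in after about 22 s. The last pictures show both doors shut, the beaker on the pan and the balance in place, but the hand-in returned no verdict.

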